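# Set up the deburring spindle for a batch of box lids

### The job

Set up the bench deburring spindle for the next batch: swing the chuck's red-knobbed bar to open the jaws, pull the brass-headed countersink out of the black tool stand, stand it shank-down on the bottom of the chuck, and swing the bar back until all three jaws grip it tightly and upright. Stand every aluminium box lid that lies on the bench in the wire rack, each on its short edge and down on the rack's floor in a slot of its own (any slot, any time). Leave the other tools in the stand and the things on the bench where they are.

Things in the scene. Friction and masses are not known exactly. Their poses are not given: they have to be found in the camera images.
- machine: bench deburring spindle, fixed: green round motor housing 126 mm across, 75 mm high, a three-jaw chuck pointing straight up on top. Origin under its centre, z up the chuck axis. Dark turning sleeve 68 mm across, 90 to 110 mm above the bench; steel nose 54 mm across up to 130 mm; three aluminium jaws 120 degrees apart, 9 mm wide, upright gripping faces from 104 to 140 mm.
- chuck_seat (a point): the bottom of the chuck's bore on the chuck axis, 90 mm above the bench, 50 mm below the jaws' top; z up. The bore is at least 30 mm wide; only the jaws reach further in towards the axis.
- sleeve (a joint): chuck sleeve angle (rad), 0 to 2.3, growing clockwise seen from above = closing. Each jaw face stands 10 mm - 2.5 mm x angle from the axis. Starts nearly shut (1.75 to 2.1). The faces meet the 12 mm shank at about 1.6; past that it stiffens: 6 to 8 N on the bar at 85 mm bring it to about 2.2, tight, and let go it settles near 1.85. Else it stays where left; turning takes 0.2 N m.
- bar_end (a point): centre of the red ball knob (18 mm) at the end of the sleeve's tommy bar, which turns with the sleeve: a level steel bar 10 mm thick, 100 mm above the bench, pointing straight out from the chuck axis, free from 34 to 97 mm from it; knob centre at 106 mm. Beyond 65 mm from the axis only the bench is under the bar. It sweeps the side towards the robot.
- caddy: black tool stand with a green stripe, fixed: a block 60 mm (x) x 200 mm (y) x 60 mm high. Origin under its centre. Three round wells 15 mm across and 52 mm deep (floor 8 mm above the bench) at y = -65, 0 and +65 mm; the countersink, a screwdriver and a marker stand in them in any order.
- bit: long-shank countersink: steel shank 12 mm in diameter, 95 mm long, then a brass-coloured head 20 mm in diameter from 95 to 128 mm, then a cone to the tip at 140 mm; 0.14 kg (x 0.8 to 1.2). Stands shank down, tip up in a well of the tool stand. Origin at the centre of the shank's lower end, z towards the tip.
- rack: blue tray rack with wires, fixed. Base 200 mm (x) x 92 mm (y) x 10 mm, origin under its centre. Four slots 45 mm apart along x, each along y between two wire loops (5 mm wire, y = -18 to 18 mm) 15 mm apart up to 32 mm above the bench, flaring to 24 mm at their tops, 46 mm up. Sheet sides 3 mm thick along x, tops 42 mm up, leave 76 mm inside for the 60 mm wide lids, which stand short edge down.
- slot0 (a point): middle of the floor of slot 0 of the rack (at x = -67.5 mm on it), 10 mm above the bench; x along the row of slots, y along the slot, z up
- slot1 (a point): middle of the floor of slot 1 of the rack (at x = -22.5 mm on it), 10 mm above the bench; x along the row of slots, y along the slot, z up
- slot2 (a point): middle of the floor of slot 2 of the rack (at x = 22.5 mm on it), 10 mm above the bench; x along the row of slots, y along the slot, z up
- slot3 (a point): middle of the floor of slot 3 of the rack (at x = 67.5 mm on it), 10 mm above the bench; x along the row of slots, y along the slot, z up
- lid_a: die-cast aluminium project-box lid, silver, grey top face with two drilled holes (black); a slab 110 x 60 x 12 mm, 0.13 kg (x 0.8 to 1.2), lying flat on the bench at the start, length roughly along world y. Origin at the centre of the slab, x along the 110 mm length, y along the 60 mm width, z out of the grey face. May be absent.
- lid_b: die-cast aluminium project-box lid, silver, grey top face with two drilled holes (black); a slab 110 x 60 x 12 mm, 0.13 kg (x 0.8 to 1.2), lying flat on the bench at the start, length roughly along world y. Origin at the centre of the slab, x along the 110 mm length, y along the 60 mm width, z out of the grey face. May be absent.
- lid_c: die-cast aluminium project-box lid, silver, grey top face with two drilled holes (black); a slab 110 x 60 x 12 mm, 0.13 kg (x 0.8 to 1.2), lying flat on the bench at the start, length roughly along world y. Origin at the centre of the slab, x along the 110 mm length, y along the 60 mm width, z out of the grey face. May be absent.
- jaw0: one of the three aluminium chuck jaws; origin on its gripping face at its lower end, 104 mm above the bench
- jaw1: one of the three aluminium chuck jaws; origin on its gripping face at its lower end, 104 mm above the bench
- jaw2: one of the three aluminium chuck jaws; origin on its gripping face at its lower end, 104 mm above the bench
- screwdriver: red and yellow screwdriver standing blade down in a well of the stand: shank 10 mm in diameter and 85 mm long, handle 24 mm in diameter, 155 mm long in all; origin at the blade's end. Leave it.
- marker: white marker with a blue cap standing in a well of the stand, 14 mm in diameter, 135 mm long; origin at its lower end. Leave it.
- tape_yellow: roll of yellow tape lying flat, 104 mm in diameter, 48 mm high; origin under its centre. Leave it.
- tape_black: small roll of black tape lying flat, 68 mm in diameter, 19 mm high; origin under its centre. Leave it.
- flux: small yellow flux bottle, 36 mm in diameter, 85 mm high; origin under its centre. Leave it.
- spray: green spray can, 54 mm in diameter, 165 mm high; origin under its centre. Leave it.
- wool_tin: black tin of copper wool, 62 mm in diameter, about 58 mm high; origin under its centre. Leave it.

How it is judged (in metres and radians):
On the way, in this order (a step that is already met when the one before it is completed fails the run):
1. the sleeve is turned back so that the jaws stand open (value of joint sleeve below 1.2 rad), for 0.2 s.
2. the countersink stands shank-down on the bottom of the open chuck (horizontal distance between bit and chuck_seat below 0.006 m and z of bit in the frame of chuck_seat below 0.006 m and value of joint sleeve below 1.4 rad and angle between bit's own z axis and vertical below 0.35 rad), for 0.2 s.
3. the sleeve is turned until all three jaws grip the countersink, upright (horizontal distance between bit and chuck_seat below 0.003 m and z of bit in the frame of chuck_seat below 0.006 m and angle between bit's own z axis and vertical below 0.07 rad and value of joint sleeve above 1.55 rad and contact force between each of jaw0, jaw1, jaw2 and bit above 4 N), for 0.2 s.
At the end, for the whole second after the job is handed in: Countersink on the chuck bottom (6 mm), within 3 mm of the axis, 4 degrees of upright; sleeve past 1.55 rad, each jaw pressing over 4 N. Each lid on edge within 14 degrees, centre at most 63 mm over a slot floor, within 10 mm of its middle across, 20 mm along; at rest (faint rocking allowed) (all of step 3 and linear speed of bit below 0.02 m/s and ((x of lid_a in the frame of slot0 between -0.01 and 0.01 m and y of lid_a in the frame of slot0 between -0.02 and 0.02 m and z of lid_a in the frame of slot0 below 0.063 m) or (x of lid_a in the frame of slot1 between -0.01 and 0.01 m and y of lid_a in the frame of slot1 between -0.02 and 0.02 m and z of lid_a in the frame of slot1 below 0.063 m) or (x of lid_a in the frame of slot2 between -0.01 and 0.01 m and y of lid_a in the frame of slot2 between -0.02 and 0.02 m and z of lid_a in the frame of slot2 below 0.063 m) or (x of lid_a in the frame of slot3 between -0.01 and 0.01 m and y of lid_a in the frame of slot3 between -0.02 and 0.02 m and z of lid_a in the frame of slot3 below 0.063 m)) and angle between the z axis of each of lid_a, lid_b, lid_c and the x axis of rack, either way round below 0.25 rad and linear speed of each of lid_a, lid_b, lid_c below 0.08 m/s and ((x of lid_b in the frame of slot0 between -0.01 and 0.01 m and y of lid_b in the frame of slot0 between -0.02 and 0.02 m and z of lid_b in the frame of slot0 below 0.063 m) or (x of lid_b in the frame of slot1 between -0.01 and 0.01 m and y of lid_b in the frame of slot1 between -0.02 and 0.02 m and z of lid_b in the frame of slot1 below 0.063 m) or (x of lid_b in the frame of slot2 between -0.01 and 0.01 m and y of lid_b in the frame of slot2 between -0.02 and 0.02 m and z of lid_b in the frame of slot2 below 0.063 m) or (x of lid_b in the frame of slot3 between -0.01 and 0.01 m and y of lid_b in the frame of slot3 between -0.02 and 0.02 m and z of lid_b in the frame of slot3 below 0.063 m)) and ((x of lid_c in the frame of slot0 between -0.01 and 0.01 m and y of lid_c in the frame of slot0 between -0.02 and 0.02 m and z of lid_c in the frame of slot0 below 0.063 m) or (x of lid_c in the frame of slot1 between -0.01 and 0.01 m and y of lid_c in the frame of slot1 between -0.02 and 0.02 m and z of lid_c in the frame of slot1 below 0.063 m) or (x of lid_c in the frame of slot2 between -0.01 and 0.01 m and y of lid_c in the frame of slot2 between -0.02 and 0.02 m and z of lid_c in the frame of slot2 below 0.063 m) or (x of lid_c in the frame of slot3 between -0.01 and 0.01 m and y of lid_c in the frame of slot3 between -0.02 and 0.02 m and z of lid_c in the frame of slot3 below 0.063 m))); the robot touches nothing.
It fails at once if the screwdriver or the marker is pulled out of the stand or knocked about (moved over 30 mm) (distance of any of screwdriver, marker from where it was at the start of the episode above 0.03 m).
It fails at once if a tape roll, the flux bottle, the spray can or the wool tin is shoved aside (over 50 mm) (distance of any of tape_yellow, tape_black, flux, spray, wool_tin from where it was at the start of the episode above 0.05 m).
It fails at once if the flux bottle or the spray can is tipped over (angle between any of flux, spray's own z axis and vertical above 0.6 rad).
Of lid_a, lid_b, lid_c only 2 to 3 are there at a start; the rules pass over those that are not, and their reading is None.
At some moment in a run one of lid_a, lid_b, lid_c may be knocked a few centimetres aside while the robot is not near it.
It also fails if it takes over 210 s, if anything falls off the work surface, if the arm or the gripper's body presses on something with over 40 N, if the wrist force passes 120 N, or if a joint passes its speed limit or range.

### The arm

A 6-joint arm with a two-finger parallel gripper is mounted at the origin on the work surface. World frame = base frame: x ahead of the robot, y to its left, z up, the work surface at z = 0. Lengths are in m, angles in degrees, forces in N, time in s.
With the tool pointing down it reaches from about 0.4 to 0.825 m from the base axis. Payload 7 kg.
Tool frame: the origin (TCP) lies at the very end of the fingers, on their centre line; the grasp point (between the pads) lies 19 mm behind it; z points along the fingers, y is the line along which they close (so a half turn about z gives the same grasp; the last joint's range is limited). The gripper opens to 88 mm and grips with 3 to 60 N. Pads are 19 mm wide; open, the fingers measure 130 mm over their backs; the gripper's body (78 mm by 193 mm) begins 47 mm behind the grasp point.
Start: joints at [-46.92, 20.546, 0.682, 0, -70.136, -16.507], TCP at [0.302, -0.604, 0.227] pointing down, gripper open.
Joint ranges: [-176.03, 176.03], [-82.01, 121.73], [-58.28, 71.71], [-173.87, 95.51], [-174.79, -0.11], [-173.66, 173.66]. Speed limits (degrees/s): [136.94, 136.94, 172.46, 180, 180, 180].

### API

Orientations are given as [roll, pitch, yaw] about the fixed x, y, z axes, in that order (R = Rz(yaw) Ry(pitch) Rx(roll)).
In Python, from plant import get_state, imaging, r, finder gives the robot as it stands.
- The arm moves only by the shell command python3 -m handwheel 'ROWS' [FORCE]. ROWS is JSON, a list of rows, each a list of 5 numbers: the closure, from 0 (fully open) to 1 (shut), then the shift along the world's x, y, z in cm, then the turn about the world's z in degrees. A call has 1 to 8 rows; each row is the pose to reach, as a shift and turn from the pose commanded when the call began; what a row does not reach only later rows make up. A row lasts 1/8 s, in which the tool goes at most 62.5 mm and 10.7 degrees, less where a joint would pass 70% of its speed; a pose out of reach is approached as far as the arm can. A call with a gripper value outside its range is refused whole. The fingers move at their own pace and stop on an object; FORCE is the grip in N (left out, the last holds). Time passes only in rows, so rows that repeat a pose let the fingers close. It gives the time, the measured TCP pose, the force, the opening and the grip force at its end, in the units of the state.
- get_state(): the state, without advancing time (a new reading comes with each control period).
- imaging.capture(name): name is "side" or "top"; returns (picture, depth): 480x640x3 uint8, red, green, blue; 480x640 float32, m along the optical axis (not along the pixel's ray), 0 where there is no reading.
- imaging.get_calibration(name): a dict with "fx", "fy", "cx", "cy" (pixels), "rvec" (rotation vector, rad) and "tvec" (3), from world to camera coordinates, as OpenCV has them. Camera axes: x right, y down, z forward; pixel columns grow to the right and rows downward; lengths in m; the calibration is good to about 2 mm. A picture is of the moment at which its call begins. get_calibration takes no time and is no camera call.
- r.close_job(): hands the job in; it is judged then, once.
Trained networks look in the newest picture that a camera, given by its name, has taken for a name from the list of things; names that differ only in an ending like _2 or _b are one class to them, and where a whole thing is asked for, a point or a joint stands for the part that bears it (a point fixed in the world has none). Each returns a list of dicts, best first, with "p" (0 to 1); they miss things now and then, are a little off and sometimes report something else, mostly with a low value. They report only what shows in the picture. A call takes as long as a camera call.
- finder.cut_out(camera, query): "region" (480x640 bool, what is visible of it) and "pixel" ([column, row] in pixels, amid what is visible of it).
The state is a dict: "time_s": time; "joints": joint angles; "qd": joint speeds; "joint_torque": joint torques, N m; "tcp_pos": TCP position; "eef_rot": TCP orientation; "contact_force": force on the tool from outside, world axes, zero at the start; "moment": the same for the moment, N m; "gripper_width": finger opening in m; "gripper_force": force on a finger pad.
Only numpy, scipy, OpenCV 4.12 (cv2) and the standard library are available. Lean on these libraries where they do the work, as an engineer would, in place of code of your own. Each camera call takes 0.05 s, during which the arm holds its last target. There are 200 camera calls.

## Working session

There is one attempt and no reset: what is moved stays moved. The work goes in short steps, Python scripts to look and compute and a shell command to move; the robot and the scene stay as the last step left them, time stands still between calls to the robot, and variables do not carry over. Pictures are saved under pics/ and viewed, at most 14 in all, crops included, and the job is handed in when it is done.

```bash
ls; mkdir -p pics
cat > h.py <<'E'
import numpy as np, cv2
from plant import get_state, imaging, r, finder
def cal(n):
    c=imaging.get_calibration(n); R=cv2.Rodrigues(np.array(c["rvec"],float))[0]; return c,R,np.array(c["tvec"],float).ravel()
def cloud(n,depth):
    c,R,t=cal(n); v,u=np.mgrid[:480,:640]; z=depth
    P=np.stack([(u-c["cx"])/c["fx"]*z,(v-c["cy"])/c["fy"]*z,z],-1)
    return (P-t)@R
def save(name,p): cv2.imwrite("pics/"+name,p[...,::-1])
E
python3 - <<'E'
from h import *
for n in("top","side"):
    p,d=imaging.capture(n); save(n+"0.png",p); np.save(n+"d.npy",d); np.save(n+"p.npy",p)
    c,R,t=cal(n); print(n,c["fx"],-R.T@t, R[2])
    W=cloud(n,d)
    for q in ["machine","bar_end","caddy","bit","rack","lid_a","screwdriver","marker","tape_yellow","tape_black","flux","spray","wool_tin"]:
        for o in finder.cut_out(n,q)[:4]:
            m=o["region"]&(d>0)
            if o["p"]<.3 or m.sum()<5: continue
            w=W[m]; print(n,q,round(o["p"],2),np.round(o["pixel"]),m.sum(),"med",np.round(np.median(w,0),3),"lo",np.round(np.percentile(w,3,0),3),"hi",np.round(np.percentile(w,97,0),3))
E
```

```text
pics
top 531.1818938943761 [0.44350644 0.01407192 1.14275295] [ 0.10788464 -0.0078321  -0.99413257]
top machine 0.81 [298. 207.] 3036 med [0.639 0.063 0.077] lo [0.597 0.011 0.008] hi [0.703 0.132 0.139]
top bar_end 0.89 [283. 210.] 633 med [0.629 0.09  0.107] lo [0.595 0.033 0.073] hi [0.683 0.155 0.12 ]
top caddy 0.97 [155. 238.] 3108 med [0.58  0.357 0.06 ] lo [0.521 0.275 0.005] hi [0.646 0.445 0.065]
top bit 0.71 [492. 192.] 636 med [ 0.674 -0.342  0.019] lo [ 0.646 -0.373  0.005] hi [ 0.705 -0.312  0.023]
top bit 0.65 [380. 160.] 1211 med [ 0.719 -0.101  0.047] lo [ 0.671 -0.147  0.008] hi [ 0.765 -0.052  0.052]
top bit 0.58 [111. 250.] 216 med [0.553 0.421 0.128] lo [0.545 0.415 0.059] hi [0.565 0.45  0.147]
top rack 0.75 [479. 281.] 4177 med [ 0.498 -0.311  0.011] lo [ 0.428 -0.398  0.006] hi [ 0.568 -0.226  0.047]
top lid_a 0.89 [365. 299.] 1465 med [ 0.452 -0.072  0.012] lo [ 0.425 -0.123  0.008] hi [ 0.482 -0.021  0.017]
top lid_a 0.77 [289. 296.] 1475 med [0.457 0.085 0.013] lo [0.426 0.034 0.009] hi [0.489 0.136 0.017]
top lid_a 0.7 [222. 305.] 1533 med [0.442 0.231 0.01
[... 2461 characters left out ...]
609 0.205 0.003] hi [0.649 0.321 0.145]
side tape_yellow 0.66 [268. 217.] 830 med [ 0.734 -0.117  0.038] lo [ 0.675 -0.144  0.004] hi [ 0.766 -0.047  0.052]
side tape_black 0.78 [307. 182.] 307 med [ 0.676 -0.332  0.017] lo [ 0.646 -0.372  0.003] hi [ 0.706 -0.308  0.024]
side flux 0.92 [249. 235.] 396 med [ 0.772 -0.004  0.041] lo [ 0.759 -0.097  0.   ] hi [0.794 0.006 0.086]
side spray 0.8 [282. 169.] 946 med [ 0.738 -0.235  0.1  ] lo [ 0.717 -0.262  0.011] hi [ 0.763 -0.225  0.168]
side wool_tin 0.66 [364. 321.] 1060 med [0.441 0.238 0.013] lo [0.405 0.181 0.003] hi [0.478 0.288 0.017]
side wool_tin 0.55 [402. 377.] 938 med [0.354 0.402 0.043] lo [0.327 0.369 0.006] hi [0.382 0.416 0.058]
```

View pics/top0.png

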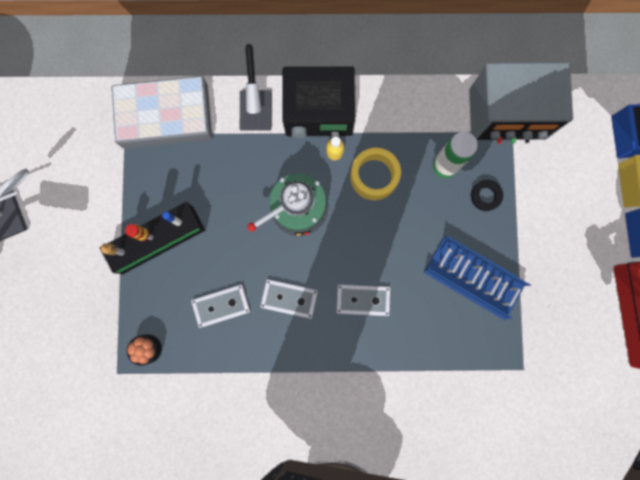

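View pics/side0.png

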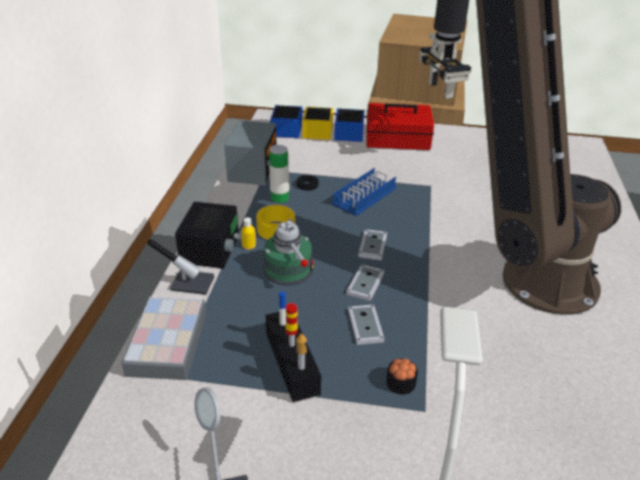

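Run:
```python
from h import *
print(get_state())
p,d=np.load("topp.npy"),np.load("topd.npy"); W=cloud("top",d)
def rect(m):
    (c,s,a)=cv2.minAreaRect((W[m][:,:2]*1000).astype(np.float32)); return np.round(c,1),np.round(s,1),round(a,1)
imaging.capture("top")
def reg(q,k):
    return [o["region"] for o in finder.cut_out("top",q)[:k]]
for m in reg("lid_a",3):
    mm=m&(d>0)&(abs(W[...,2]-.012)<.006); print("lid",rect(mm), np.median(W[mm],0))
for zlo,zhi,nm in((.053,.068,"caddy"),(.004,.016,"rack")):
    m=reg(nm,1)[0]&(d>0)&(W[...,2]>zlo)&(W[...,2]<zhi); print(nm,rect(m))
m=reg("rack",1)[0]&(d>0)&(W[...,2]>.036); print("rack hi",rect(m))
# machine: nose, bar
B=(W[...,0]>.52)&(W[...,0]<.78)&(W[...,1]>-.05)&(W[...,1]<.2)&(d>0)
m=B&(W[...,2]>.12)&(W[...,2]<.134); print("nose",m.sum(),cv2.minEnclosingCircle((W[m][:,:2]*1000).astype(np.float32)))
m=B&(W[...,2]>.136); print("jaws",m.sum(),np.round(W[m][:,:2].mean(0),4))
m=B&(W[...,2]>.065)&(W[...,2]<.08); print("housing",m.sum(),cv2.minEnclosingCircle((W[m][:,:2]*1000).astype(np.float32)))
hsv=cv2.cvtColor(p,cv2.COLOR_RGB2HSV); red=((hsv[...,0]<8)|(hsv[...,0]>172))&(hsv[...,1]>140)&(hsv[...,2]>80)
m=B&red; print("knob",m.sum(),W[m].mean(0))
```

```text
{'time_s': 1.4, 'joints': array([-4.69196993e+01,  2.05466811e+01,  6.81500154e-01, -2.19180638e-04,
       -7.01372519e+01, -1.65076876e+01]), 'qd': array([-0.03016127, -0.05821858, -0.00220748, -0.04065277,  0.09828825,
        0.01401575]), 'joint_torque': array([-6.19064231e-04, -5.82363224e+01,  2.93286896e+01,  7.00219005e+00,
        1.21519776e-02, -6.73609861e-05]), 'tcp_pos': array([ 0.30192273, -0.60367269,  0.22655344]), 'eef_rot': array([ 1.79997609e+02, -4.93660178e-04, -1.53427461e+02]), 'contact_force': array([-0.40393039, -0.76329046,  0.00091126]), 'moment': array([ 0.02304061,  0.02286728, -0.00244417]), 'gripper_force': 0.0, 'gripper_width': 0.08783998382244888}
lid (array([456.9,  85.6]), array([110.3,  59.9]), 77.3) [0.45715664 0.08514118 0.01259558]
lid (array([442.7, 230.6]), array([ 59.7, 111.3]), 17.0) [0.44220805 0.23050001 0.01244026]
lid (array([452.8, -72.4]), array([110.5,  60. ]), 86.7) [ 0.45227212 -0.07181665  0.01241402]
caddy (array([585.3, 368.2]), array([ 62.4, 201.1]), 28.0)
rack (array([ 498.7, -315.5]), array([209.6,  97.3]), 58.8)
rack hi (array([ 499. , -310.7]), array([196.7,  82.5]), 58.6)
nose 374 ((654.8406372070312, 63.66332244873047), 26.87984848022461)
jaws 112 [0.6546 0.0634]
housing 1441 ((689.1389770507812, 36.29439926147461), 101.43157958984375)
knob 48 [0.59625189 0.14051881 0.09638618]
```

The top view shows the knob at (251,227), the machine at (298,200) and the countersink at the lower-left end of the stand at (111,250). The three lids are at (220,305), (289,298) and (363,300), with the rack at (478,280). The side view agrees. I'll go to the bar first.

```bash
R='x'; python3 -m handwheel '[[0.55,5,12.2,0,10],[0.55,10,24.5,0,20],[0.55,15,36.7,0,30],[0.55,15,36.7,0,40],[0.55,15,36.7,0,50],[0.55,15,36.7,0,50]]' 10
python3 -m handwheel '[[0.55,5,12.2,0,10],[0.55,10,24.5,0,20],[0.55,15.1,36.7,0,30],[0.55,15.1,36.8,0,40],[0.55,15.1,36.8,0,51],[0.55,15.1,36.8,0,51],[0.55,15.1,36.8,0,51]]'
```

```text
time_s: 2.4
tcp_pos: [0.4444, -0.2547, 0.227]
eef_rot: [-179.9, -0.0, -103.3]
contact_force: [1.3, 0.3, -0.4]
gripper_width: 0.0405
gripper_force: 0.0
time_s: 3.28
tcp_pos: [0.5957, 0.1145, 0.2262]
eef_rot: [180.0, -0.0, -52.3]
contact_force: [0.3, -0.8, -0.8]
gripper_width: 0.0392
gripper_force: 0.0
```

```bash
python3 -m handwheel '[[0.55,0.7,1.7,0,0],[0.55,0.7,1.7,-5,0],[0.55,0.7,1.7,-10,0],[0.55,0.7,1.7,-14.2,0],[0.55,0.7,1.7,-14.2,0],[0.55,0.7,1.7,-14.2,0]]' 10
python3 -m handwheel '[[0.95,0,0,0,0],[0.95,0,0,0,0],[0.95,0,0,0,0],[0.95,0,0,0,0]]' 10
python3 - <<'E'
import numpy as np
c=np.array([65.5,6.35]);
for s in (1,):
    a0=127.5
    for d in range(0,101,8):
        v=8.5*(np.array([np.cos(np.radians(a0+d)),np.sin(np.radians(a0+d))])-np.array([np.cos(np.radians(a0)),np.sin(np.radians(a0))])); print(d,np.round(v,2))
E
```

```text
time_s: 4.03
tcp_pos: [0.603, 0.1283, 0.0864]
eef_rot: [-179.9, -0.1, -52.4]
contact_force: [0.5, 1.1, 0.3]
gripper_width: 0.0395
gripper_force: 0.0
time_s: 4.53
tcp_pos: [0.6028, 0.1291, 0.0856]
eef_rot: [-179.9, -0.0, -52.4]
contact_force: [0.8, 3.1, 5.2]
gripper_width: 0.0099
gripper_force: 10.0
0 [0. 0.]
8 [-0.89 -0.79]
16 [-1.66 -1.69]
24 [-2.3  -2.69]
32 [-2.79 -3.77]
40 [-3.12 -4.9 ]
48 [-3.3  -6.08]
56 [-3.31 -7.26]
64 [-3.15 -8.44]
72 [-2.84 -9.58]
80 [ -2.37 -10.67]
88 [ -1.75 -11.68]
96 [ -0.99 -12.59]
```

```bash
python3 -m handwheel '[[0.95,-0.89,-0.79,0,8],[0.95,-1.66,-1.69,0,16],[0.95,-2.3,-2.69,0,24],[0.95,-2.79,-3.77,0,32],[0.95,-3.12,-4.9,0,40],[0.95,-3.3,-6.08,0,48],[0.95,-3.31,-7.26,0,56],[0.95,-3.15,-8.44,0,64]]' 
python3 -m handwheel '[[0.95,0.31,-1.14,0,8],[0.95,0.78,-2.23,0,16],[0.95,1.4,-3.24,0,24],[0.95,1.79,-3.7,0,28],[0.95,1.79,-3.7,0,28],[0.95,1.79,-3.7,0,28]]'
```

```text
time_s: 5.52
tcp_pos: [0.573, 0.0452, 0.0857]
eef_rot: [-179.9, -0.3, 11.9]
contact_force: [7.4, 7.2, -1.3]
gripper_width: 0.0096
gripper_force: 10.0
time_s: 6.28
tcp_pos: [0.592, 0.009, 0.0857]
eef_rot: [179.8, -0.4, 39.7]
contact_force: [8.8, 6.7, -1.0]
gripper_width: 0.01
gripper_force: 10.1
```

```bash
python3 -m handwheel '[[0.5,0,0,0,0],[0.5,0,0,0,0],[0.5,0,0,5,0],[0.5,0,0,10,0],[0.5,0,0,15,0],[0.5,0,0,17.5,0],[0.5,0,0,17.5,0]]' 
python3 -m handwheel '[[0.5,-0.5,5,0,-10],[0.5,-1,10,0,-20],[0.5,-1.5,15,0,-30],[0.5,-2,20,0,-40],[0.5,-2.5,25,0,-50],[0.5,-3,30,0,-60],[0.5,-3.5,35,0,-70],[0.5,-3.5,35,0,-80]]'
python3 - <<'E'
from h import *
out={}
for n in("top","side"):
    p,d=imaging.capture(n); save(n+"1.png",p); np.save(n+"d1.npy",d); np.save(n+"p1.npy",p)
    W=cloud(n,d)
    B=(np.hypot(W[...,0]-.554,W[...,1]-.427)<.035)&(d>0)
    for lo,hi in((.065,.1),(.105,.135),(.136,.152)):
        m=B&(W[...,2]>lo)&(W[...,2]<hi)
        if m.sum(): print(n,lo,m.sum(),np.round(W[m].mean(0),4),np.round(np.ptp(W[m],0),3))
    B=(np.hypot(W[...,0]-.655,W[...,1]-.064)<.12)&(d>0)
    m=B&(W[...,2]>.136)&(W[...,2]<.146); print("jaws",m.sum(),W[m][:,:2].mean(0))
save("c1.png",cv2.resize(np.load("topp1.npy")[130:290,80:340],None,fx=3,fy=3,interpolation=cv2.INTER_CUBIC))
s=get_state();print(s["tcp_pos"],s["eef_rot"])
E
```

```text
time_s: 7.15
tcp_pos: [0.5885, 0.0068, 0.2617]
eef_rot: [179.9, -0.2, 39.6]
contact_force: [0.6, -0.4, -1.1]
gripper_width: 0.0438
gripper_force: 0.0
time_s: 8.15
tcp_pos: [0.5517, 0.3594, 0.2567]
eef_rot: [179.8, 0.0, -40.6]
contact_force: [0.1, -1.3, -0.2]
gripper_width: 0.0439
gripper_force: 0.0
top 0.105 3 [0.5643 0.4295 0.1346] [0.002 0.004 0.001]
top 0.136 14 [0.5586 0.4283 0.142 ] [0.01  0.009 0.013]
jaws 118 [0.65411271 0.06288923]
side 0.065 79 [0.553  0.4308 0.0805] [0.051 0.054 0.034]
side 0.105 112 [0.5524 0.4332 0.1205] [0.021 0.018 0.029]
side 0.136 65 [0.5528 0.4303 0.1415] [0.017 0.018 0.015]
jaws 0 [nan nan]
[0.55217254 0.35717736 0.25740702] [ 1.79782678e+02  2.17311037e-02 -4.04848236e+01]<stdin>:11: RuntimeWarning: Mean of empty slice.
  ret = um.true_divide(
```

View pics/c1.png

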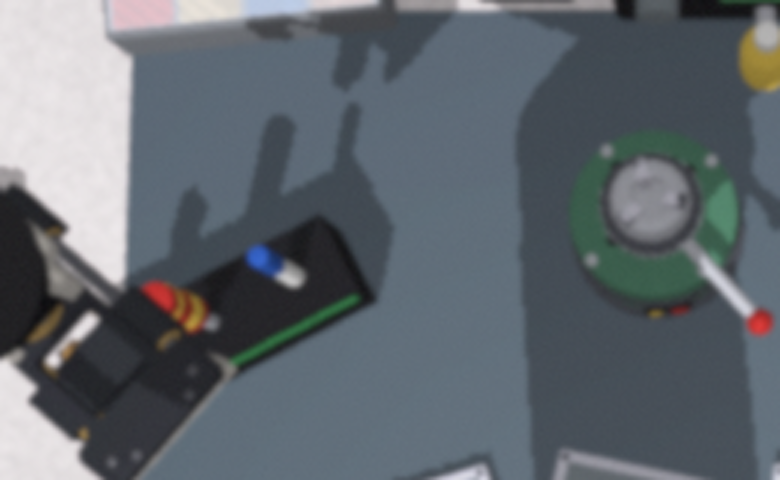

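The bar has swung open, with the knob at crop (758,322) and pointing toward the robot. The other two tools are still in place. Next is the countersink.

```bash
python3 -m handwheel '[[0.5,0.1,3.5,0,-10],[0.5,0.2,6.9,0,-21.5],[0.5,0.2,6.9,0,-21.5],[0.5,0.2,6.9,0,-21.5],[0.5,0.2,6.9,-5,-21.5],[0.5,0.2,6.9,-10,-21.5],[0.5,0.2,6.9,-10,-21.5]]'
python3 -m handwheel '[[0.5,0,0,-3,0],[0.5,0,0,-5.4,0],[0.5,0,0,-5.4,0],[0.95,0,0,-5.4,0],[0.95,0,0,-5.4,0],[0.95,0,0,-5.4,0],[0.95,0,0,-5.4,0]]' 25
```

```text
time_s: 9.12
tcp_pos: [0.5535, 0.4228, 0.1557]
eef_rot: [179.6, -0.1, -61.9]
contact_force: [0.7, 1.1, 0.7]
gripper_width: 0.0438
gripper_force: 0.0
time_s: 10.0
tcp_pos: [0.5553, 0.4261, 0.1068]
eef_rot: [-180.0, 0.0, -61.9]
contact_force: [-2.3, 0.1, 6.0]
gripper_width: 0.0198
gripper_force: 25.0
```

```bash
python3 -m handwheel '[[0.95,0,0,2,0],[0.95,0,0,6,0],[0.95,0,0,11,0],[0.95,0,0,16,0],[0.95,0,0,18,0],[0.95,0,0,18,0]]'
python3 -m handwheel '[[0.95,1,-3,0,0],[0.95,2.1,-8,0,0],[0.95,3.5,-13,0,0],[0.95,4.9,-18,0,0],[0.95,6.3,-23,0,0],[0.95,7.6,-28,0,0],[0.95,9,-33,0,0],[0.95,9.9,-36.3,0,0]]'
python3 -m handwheel '[[0.95,0,0,0,0],[0.95,0,0,0,0],[0.95,0,0,0,0]]'
python3 - <<'E'
from h import *
s=get_state();T=s["tcp_pos"];print(T,s["eef_rot"])
p,d=imaging.capture("side"); save("s2.png",p); W=cloud("side",d)
c,R,t=cal("side")
B=(np.hypot(W[...,0]-T[0],W[...,1]-T[1])<.04)&(d>0)
for lo in np.arange(.14,.3,.01):
    m=B&(W[...,2]>lo)&(W[...,2]<lo+.01)
    if m.sum()>2: print(round(lo,2),m.sum(),np.round(W[m].mean(0),4),np.round(np.ptp(W[m],0),3))
save("s2c.png",cv2.resize(p[130:330,190:410],None,fx=3,fy=3,interpolation=cv2.INTER_CUBIC))
E
```

```text
time_s: 10.75
tcp_pos: [0.5556, 0.4265, 0.2875]
eef_rot: [-179.8, 0.1, -61.9]
contact_force: [-0.8, 0.0, -1.7]
gripper_width: 0.0195
gripper_force: 24.9
time_s: 11.75
tcp_pos: [0.6537, 0.0607, 0.2833]
eef_rot: [179.8, 0.0, -62.0]
contact_force: [0.9, -0.2, -1.9]
gripper_width: 0.0197
gripper_force: 24.9
time_s: 12.12
tcp_pos: [0.6538, 0.064, 0.2849]
eef_rot: [180.0, 0.0, -61.9]
contact_force: [0.3, -0.1, 0.3]
gripper_width: 0.0189
gripper_force: 24.9
[0.65384487 0.06404436 0.28489761] [ 1.79952719e+02  2.05654210e-02 -6.18623719e+01]
0.14 33 [0.652  0.0664 0.1418] [0.044 0.04  0.005]
0.18 3 [0.6511 0.0678 0.1871] [0.007 0.002 0.003]
0.19 23 [0.6518 0.0691 0.1955] [0.01  0.014 0.009]
0.2 19 [0.6524 0.0686 0.2056] [0.013 0.009 0.01 ]
0.21 20 [0.6531 0.0679 0.2151] [0.012 0.013 0.01 ]
0.22 19 [0.6534 0.0692 0.226 ] [0.01  0.01  0.009]
0.23 15 [0.6536 0.0694 0.2352] [0.01  0.006 0.01 ]
0.24 20 [0.6531 0.069  0.2446] [0.01  0.007 0.01 ]
0.25 17 [0.653  0.0689 0.2546] [0.01  0.007 0.01 ]
0.26 22 [0.6529 0.0678 0.2644] [0.013 0.012 0.009]
0.27 21 [0.6533 0.0695 0.2754] [0.013 0.011 0.008]
0.28 36 [0.65   0.071  0.2873] [0.04  0.022 0.007]
0.29 94 [0.6535 0.0722 0.295 ] [0.054 0.029 0.01 ]
```

View pics/s2c.png

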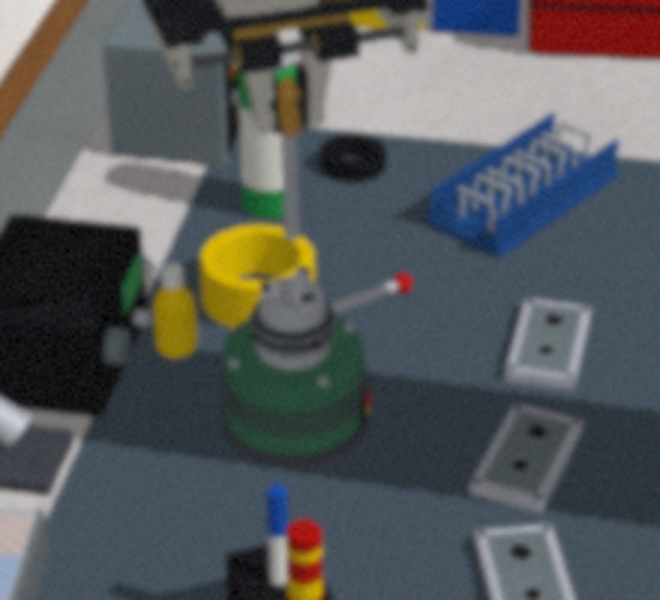

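The countersink hangs upright at crop (290,190), with its shank end at (293,240) just above the open jaws. I'll lower it.

```bash
python3 -m handwheel '[[0.95,0.1,-0.1,0,0],[0.95,0.1,-0.1,-2,0],[0.95,0.1,-0.1,-4,0],[0.95,0.1,-0.1,-5,0],[0.95,0.1,-0.1,-5.7,0],[0.95,0.1,-0.1,-5.7,0]]'
python3 -m handwheel '[[0.95,0,0,-0.5,0],[0.95,0,0,-1,0],[0.95,0,0,-1.5,0],[0.95,0,0,-2,0],[0.95,0,0,-2.3,0],[0.95,0,0,-2.3,0]]'
```

```text
time_s: 12.92
tcp_pos: [0.6552, 0.0621, 0.2285]
eef_rot: [180.0, -0.0, -61.9]
contact_force: [0.7, 0.5, -1.4]
gripper_width: 0.0193
gripper_force: 24.9
time_s: 13.68
tcp_pos: [0.6551, 0.062, 0.2052]
eef_rot: [180.0, 0.0, -61.9]
contact_force: [-0.4, -0.1, -1.0]
gripper_width: 0.019
gripper_force: 24.9
```

```bash
python3 -m handwheel '[[0.95,0,0.1,-0.4,0],[0.95,0,0.1,-0.8,0],[0.95,0,0.1,-1.2,0],[0.95,0,0.1,-1.4,0],[0.95,0,0.1,-1.4,0]]'
python3 -m handwheel '[[0.95,0,0,-0.1,0],[0.95,0,0,-0.2,0],[0.95,0,0,-0.3,0],[0.95,0,0,-0.3,0]]'
```

```text
time_s: 14.3
tcp_pos: [0.6551, 0.063, 0.1913]
eef_rot: [180.0, 0.0, -61.9]
contact_force: [-0.3, 1.1, -1.1]
gripper_width: 0.0196
gripper_force: 24.9
time_s: 14.8
tcp_pos: [0.6554, 0.063, 0.1888]
eef_rot: [-180.0, -0.0, -61.9]
contact_force: [-0.9, -0.2, 1.0]
gripper_width: 0.0194
gripper_force: 24.9
```

```bash
python3 -m handwheel '[[0.5,0,0,-0.1,0],[0.5,0,0,-0.1,0],[0.5,0,0,-0.1,0],[0.5,0,0,3,0],[0.5,0,0,6,0],[0.5,0,0,8,0],[0.5,0,0,8,0]]'
python3 -m handwheel '[[0.5,-1,-1,0,10],[0.5,-3,-3,0,20],[0.5,-5,-4,0,30],[0.5,-6.6,-5.5,0,40],[0.5,-6.6,-5.5,0,50],[0.5,-6.6,-5.5,0,60],[0.5,-6.6,-5.5,0,70],[0.5,-6.6,-5.5,0,80]]'
python3 -m handwheel '[[0.5,0,0,0,10],[0.5,0,0,0,21.7],[0.5,0,0,0,21.7],[0.5,0,0,0,21.7]]'
python3 - <<'E'
from h import *
s=get_state();print(s["tcp_pos"],s["eef_rot"])
p,d=imaging.capture("side"); W=cloud("side",d)
B=(np.hypot(W[...,0]-.6545,W[...,1]-.0635)<.035)&(d>0)
for lo in np.arange(.135,.25,.01):
    m=B&(W[...,2]>lo)&(W[...,2]<lo+.01)
    if m.sum()>2: print(round(lo,2),m.sum(),np.round(W[m].mean(0),4),np.round(np.ptp(W[m],0),3))
p,d=imaging.capture("top"); W=cloud("top",d)
hsv=cv2.cvtColor(p,cv2.COLOR_RGB2HSV); red=((hsv[...,0]<8)|(hsv[...,0]>172))&(hsv[...,1]>140)&(hsv[...,2]>80)
m=red&(d>0)&(abs(W[...,0]-.6)<.15)&(abs(W[...,1]-.06)<.12);print("knob",m.sum(),W[m].mean(0) if m.any() else 0)
E
```

```text
time_s: 15.68
tcp_pos: [0.656, 0.0632, 0.2705]
eef_rot: [-179.8, -0.0, -61.9]
contact_force: [-0.1, -0.2, -0.3]
gripper_width: 0.044
gripper_force: 0.0
time_s: 16.68
tcp_pos: [0.5887, 0.008, 0.2674]
eef_rot: [-180.0, 0.1, 18.4]
contact_force: [-0.8, 0.1, -0.2]
gripper_width: 0.0438
gripper_force: 0.0
time_s: 17.18
tcp_pos: [0.589, 0.008, 0.268]
eef_rot: [-180.0, 0.0, 39.6]
contact_force: [0.3, -0.4, 0.3]
gripper_width: 0.0441
gripper_force: 0.0
[0.58900179 0.00802915 0.26802144] [-1.79978501e+02  3.77430309e-02  3.95638057e+01]
0.14 81 [0.6535 0.0673 0.1399] [0.041 0.052 0.009]
0.15 18 [0.6551 0.0673 0.1492] [0.023 0.013 0.009]
0.16 17 [0.6552 0.0679 0.1597] [0.01  0.007 0.009]
0.17 18 [0.6547 0.0683 0.1697] [0.01  0.008 0.009]
0.18 17 [0.6543 0.0676 0.1794] [0.01  0.012 0.008]
0.19 25 [0.654  0.0692 0.1903] [0.019 0.017 0.008]
0.2 32 [0.6532 0.071  0.2005] [0.019 0.013 0.008]
0.21 33 [0.6541 0.0702 0.2097] [0.021 0.016 0.009]
0.22 41 [0.6547 0.0699 0.2202] [0.02  0.013 0.01 ]
0.23 13 [0.6542 0.0676 0.2283] [0.01  0.01  0.007]
knob 41 [ 0.57490045 -0.00746877  0.10753656]
```

```bash
python3 -m handwheel '[[0.5,0.1,0.1,-4,0],[0.5,0.1,0.1,-9,0],[0.5,0.1,0.1,-14,0],[0.5,0.1,0.1,-18.2,0],[0.5,0.1,0.1,-18.2,0],[0.5,0.1,0.1,-18.2,0]]'
python3 -m handwheel '[[0.95,0,0,0,0],[0.95,0,0,0,0],[0.95,0,0,0,0],[0.95,0,0,0,0]]' 15
python3 - <<'E'
from h import *
T=get_state()["tcp_pos"]*100; c=np.array([65.47,6.33]); v=T[:2]-c; r0=np.hypot(*v); a=np.degrees(np.arctan2(v[1],v[0])); print(T,r0,a%360)
f=lambda d:8.5*np.array([np.cos(np.radians(a-d)),np.sin(np.radians(a-d))])
for s in (0,64):
    b=v if s==0 else f(s)
    print([(d-s,*np.round(f(d)-b,2)) for d in range(s+8,s+65,8)])
E
```

```text
time_s: 18.02
tcp_pos: [0.5914, 0.0092, 0.0882]
eef_rot: [179.9, -0.1, 39.8]
contact_force: [0.7, -0.6, -0.7]
gripper_width: 0.0436
gripper_force: 0.0
time_s: 18.52
tcp_pos: [0.5904, 0.0089, 0.087]
eef_rot: [180.0, -0.0, 39.8]
contact_force: [-0.1, -0.2, 2.4]
gripper_width: 0.0093
gripper_force: 14.6
[59.04367067  0.89433236  8.69896723] 8.416899148339555 220.22598785854203
[(8, np.float64(-0.76), np.float64(0.9)), (16, np.float64(-1.33), np.float64(1.95)), (24, np.float64(-1.74), np.float64(3.06)), (32, np.float64(-1.99), np.float64(4.22)), (40, np.float64(-2.07), np.float64(5.4)), (48, np.float64(-2.0), np.float64(6.59)), (56, np.float64(-1.75), np.float64(7.75)), (64, np.float64(-1.35), np.float64(8.86))]
[(8, np.float64(0.55), np.float64(1.05)), (16, np.float64(1.25), np.float64(2.01)), (24, np.float64(2.07), np.float64(2.87)), (32, np.float64(3.0), np.float64(3.6)), (40, np.float64(4.02), np.float64(4.2)), (48, np.float64(5.12), np.float64(4.65)), (56, np.float64(6.27), np.float64(4.94)), (64, np.float64(7.45), np.float64(5.07))]
```

```bash
python3 -m handwheel '[[0.95,-0.76,0.9,0,-8],[0.95,-1.33,1.95,0,-16],[0.95,-1.74,3.06,0,-24],[0.95,-1.99,4.22,0,-32],[0.95,-2.07,5.4,0,-40],[0.95,-2,6.59,0,-48],[0.95,-1.75,7.75,0,-56],[0.95,-1.35,8.86,0,-64]]' 15
python3 -m handwheel '[[0.95,0.27,0.53,0,-4],[0.95,0.55,1.05,0,-8],[0.95,0.9,1.55,0,-12],[0.95,1.25,2.01,0,-16],[0.95,1.25,2.01,0,-16],[0.95,1.25,2.01,0,-16]]'
```

```text
time_s: 19.52
tcp_pos: [0.5762, 0.0975, 0.0869]
eef_rot: [179.9, 0.0, -24.5]
contact_force: [-0.6, -2.3, 3.0]
gripper_width: 0.0094
gripper_force: 14.9
time_s: 20.27
tcp_pos: [0.5891, 0.1181, 0.087]
eef_rot: [-180.0, 0.0, -40.2]
contact_force: [-2.9, 1.8, 6.4]
gripper_width: 0.0091
gripper_force: 15.0
```

```bash
python3 -m handwheel '[[0.95,0.2,0.22,0,-2],[0.95,0.41,0.44,0,-4],[0.95,0.61,0.65,0,-6],[0.95,0.82,0.86,0,-8],[0.95,0.82,0.86,0,-8],[0.95,0.82,0.86,0,-8]]' 15
python3 -m handwheel '[[0.95,0.23,0.19,0,-2],[0.95,0.46,0.37,0,-4],[0.95,0.69,0.55,0,-6],[0.95,0.93,0.73,0,-8],[0.95,0.93,0.73,0,-8],[0.95,0.93,0.73,0,-8]]'
```

```text
time_s: 21.02
tcp_pos: [0.597, 0.1264, 0.087]
eef_rot: [180.0, 0.0, -48.2]
contact_force: [-3.2, 1.1, 6.2]
gripper_width: 0.0097
gripper_force: 15.0
time_s: 21.78
tcp_pos: [0.6062, 0.1335, 0.087]
eef_rot: [180.0, 0.0, -56.2]
contact_force: [-3.8, 1.1, 5.9]
gripper_width: 0.0094
gripper_force: 15.0
```

```bash
python3 -m handwheel '[[0.95,0.25,0.16,0,-2],[0.95,0.5,0.31,0,-4],[0.95,0.76,0.46,0,-6],[0.95,1.02,0.6,0,-8],[0.95,1.02,0.6,0,-8],[0.95,1.02,0.6,0,-8]]' 20
python3 -m handwheel '[[0.95,0.27,0.12,0,-2],[0.95,0.55,0.23,0,-4],[0.95,0.55,0.23,0,-4],[0.95,0.55,0.23,0,-4]]'
```

```text
time_s: 22.52
tcp_pos: [0.6162, 0.1393, 0.087]
eef_rot: [179.9, 0.0, -64.2]
contact_force: [-4.7, -0.5, 6.9]
gripper_width: 0.0093
gripper_force: 20.0
time_s: 23.02
tcp_pos: [0.6215, 0.1416, 0.0869]
eef_rot: [179.9, 0.0, -68.2]
contact_force: [-5.9, 0.9, 7.3]
gripper_width: 0.0089
gripper_force: 20.0
```

```bash
python3 -m handwheel '[[0.95,0.28,0.11,0,-2],[0.95,0.56,0.2,0,-4],[0.95,0.56,0.2,0,-4],[0.95,0.56,0.2,0,-4]]' 20
python3 -m handwheel '[[0.95,0.29,0.08,0,-2],[0.95,0.57,0.16,0,-4],[0.95,0.57,0.16,0,-4],[0.95,0.57,0.16,0,-4]]'
```

```text
time_s: 23.52
tcp_pos: [0.6269, 0.1437, 0.087]
eef_rot: [179.9, 0.0, -72.2]
contact_force: [-5.9, 0.2, 7.8]
gripper_width: 0.0095
gripper_force: 20.0
time_s: 24.02
tcp_pos: [0.6325, 0.1453, 0.087]
eef_rot: [179.9, -0.0, -76.2]
contact_force: [-6.7, 1.0, 8.8]
gripper_width: 0.0092
gripper_force: 19.9
```

```bash
python3 -m handwheel '[[0.95,0.22,0.05,0,-1.5],[0.95,0.43,0.1,0,-3],[0.95,0.43,0.1,0,-3],[0.95,0.43,0.1,0,-3]]' 20
python3 -m handwheel '[[0.5,0,0,0,0],[0.5,0,0,0,0],[0.5,0,0,5,0],[0.5,0,0,10,0],[0.5,0,0,15,0],[0.5,0,0,17,0],[0.5,0,0,17,0]]'
python3 - <<'E'
from h import *
s=get_state();print(s["tcp_pos"],s["eef_rot"],s["joints"])
p,d=imaging.capture("side"); W=cloud("side",d)
B=(np.hypot(W[...,0]-.6545,W[...,1]-.0635)<.035)&(d>0)
for lo in np.arange(.145,.25,.01):
    m=B&(W[...,2]>lo)&(W[...,2]<lo+.01)
    if m.sum()>2: print(round(lo,2),m.sum(),np.round(W[m].mean(0),4))
hsv=cv2.cvtColor(p,cv2.COLOR_RGB2HSV); red=((hsv[...,0]<8)|(hsv[...,0]>172))&(hsv[...,1]>140)&(hsv[...,2]>80)
m=red&(d>0)&(abs(W[...,0]-.6)<.15)&(abs(W[...,1]-.1)<.12)&(W[...,2]<.13);print("knob",m.sum(),W[m].mean(0) if m.any() else 0)
save("s3c.png",cv2.resize(p[150:350,190:410],None,fx=3,fy=3,interpolation=cv2.INTER_CUBIC))
E
```

```text
time_s: 24.52
tcp_pos: [0.6366, 0.1462, 0.087]
eef_rot: [179.9, -0.0, -79.2]
contact_force: [-7.8, 0.4, 8.1]
gripper_width: 0.0092
gripper_force: 19.9
time_s: 25.4
tcp_pos: [0.6393, 0.1469, 0.2586]
eef_rot: [-179.7, 0.1, -79.2]
contact_force: [0.0, 0.1, 0.0]
gripper_width: 0.0437
gripper_force: 0.0
[0.63927624 0.14693651 0.25860188] [-1.79747511e+02  6.10555302e-02 -7.92269991e+01] [ 2.99616034e+01  1.76263707e+01  6.18862616e-01  2.65197627e-02
 -7.27339649e+01 -1.91965512e+01]
0.14 22 [0.6531 0.0683 0.1489]
0.16 20 [0.655  0.0684 0.1608]
0.16 15 [0.6539 0.0676 0.1704]
0.18 15 [0.6544 0.0692 0.1799]
0.19 29 [0.6526 0.07   0.1909]
0.2 28 [0.6539 0.0708 0.1995]
0.21 33 [0.6531 0.0711 0.2094]
0.22 41 [0.653  0.0692 0.2196]
0.23 14 [0.6541 0.0692 0.2291]
knob 42 [0.59608061 0.15064211 0.0974549 ]
```

View pics/s3c.png

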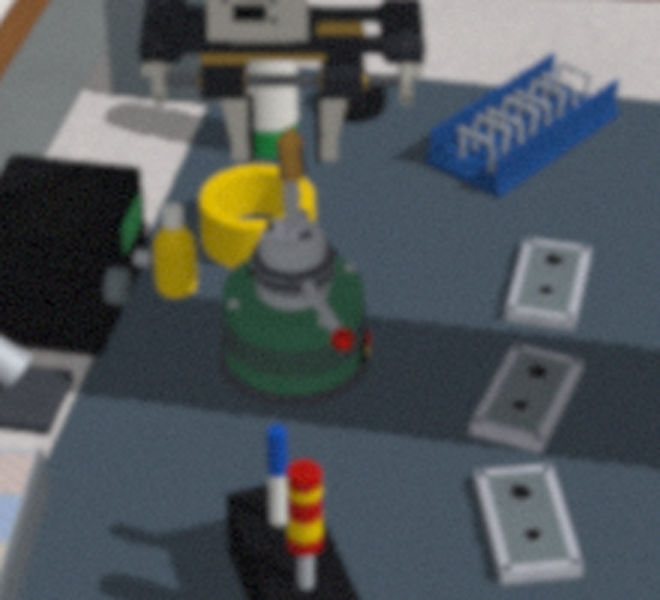

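The countersink stands upright at crop (290,165) and the knob has sprung back to (343,340), so the chuck is tight. I'll start on the lids.

```bash
cat >> h.py <<'E'
def lids(skip=0):
    s=get_state(); T=s["tcp_pos"]; yaw=s["eef_rot"][2]; print("T",np.round(T,4),"yaw",round(yaw,1))
    p,d=imaging.capture("top"); W=cloud("top",d)
    for o in finder.cut_out("top","lid_a"):
        m=o["region"]&(d>0)&(abs(W[...,2]-.012)<.006)
        if o["p"]<.3 or m.sum()<500: continue
        c,sz,a=cv2.minAreaRect((W[m][:,:2]*1000).astype(np.float32))
        if sz[0]<sz[1]: a+=90
        a=a%180
        if not 100<max(sz)<118: continue
        c=np.array(c)/1000; u=np.array([np.cos(np.radians(a)),np.sin(np.radians(a))])
        print("lid p%.2f"%o["p"],np.round(c,4),np.round(sz,1),"long",round(a,1),"u",np.round(u,3),"grasp+",np.round(c+.045*u,4),"move cm",np.round((c+.045*u-T[:2])*100,2),"turn",round((a-yaw+90)%180-90-0,1))
    return p,d,W
def knob(p,d,W):
    pass
E
python3 - <<'E'
from h import *
p,d,W=lids()
# wires of the rack
c=np.array([.499,-.311]); a=np.radians(58.6); u=np.array([np.cos(a),np.sin(a)]); v=np.array([-u[1],u[0]])
q=W[...,:2]-c; X=q@u; Y=q@v
for n in ("top","side"):
    if n=="side": p,d=imaging.capture("side"); W=cloud("side",d); q=W[...,:2]-c; X=q@u; Y=q@v
    m=(d>0)&(abs(X)<.11)&(abs(Y)<.03)&(W[...,2]>.02)&(W[...,2]<.055)
    h,e=np.histogram(X[m],np.arange(-.1,.101,.005)); print(n,[(int(round(x*1000)),int(k)) for x,k in zip(e,h) if k])
    print(np.median(X[m]),np.mean(X[m]), "base z",np.median(W[(abs(X)<.09)&(abs(Y)<.03)&(d>0)][:,2]))
    for lo in (-.055,.03):
        k=(d>0)&(abs(X)<.11)&(Y>lo)&(Y<lo+.025)&(W[...,2]>.034)&(W[...,2]<.055)
        if k.sum()>10: print("side wall",lo,k.sum(),np.median(Y[k]),np.polyfit(X[k],Y[k],1))
E
```

```text
T [0.6384 0.1467 0.2567] yaw -79.2
lid p0.85 [0.4428 0.2306] [ 60.1 110.7] long 106.9 u [-0.291  0.957] grasp+ [0.4297 0.2737] move cm [-20.87  12.7 ] turn 6.2
lid p0.68 [ 0.4538 -0.0723] [109.9  62. ] long 86.6 u [0.059 0.998] grasp+ [ 0.4565 -0.0273] move cm [-18.2  -17.41] turn -14.1
lid p0.61 [0.4568 0.0855] [110.1  59.9] long 77.4 u [0.218 0.976] grasp+ [0.4666 0.1294] move cm [-17.18  -1.73] turn -23.3
top [(-90, 11), (-85, 42), (-80, 25), (-65, 1), (-60, 23), (-55, 34), (-45, 6), (-40, 49), (-35, 18), (-20, 1), (-15, 21), (-10, 36), (0, 8), (5, 45), (10, 20), (25, 1), (30, 23), (35, 33), (45, 9), (50, 43), (55, 17), (70, 3), (75, 24), (80, 29)]
-0.0075024857045307945 -0.0038240600993722095 base z 0.010913914695623337
side wall -0.055 206 -0.038789132150025954 [ 0.00013025 -0.03895686]
side wall 0.03 191 0.0399863836288631 [0.00037656 0.03989483]
side [(-95, 2), (-90, 4), (-85, 14), (-80, 14), (-75, 5), (-65, 4), (-60, 17), (-55, 13), (-50, 5), (-45, 6), (-40, 17), (-35, 13), (-30, 2), (-25, 2), (-20, 2), (-15, 20), (-10, 11), (-5, 2), (0, 6), (5, 15), (10, 16), (15, 3), (25, 4), (30, 11), (35, 23), (40, 3), (45, 5), (50, 22), (55, 17), (60, 1), (70, 7), (75, 15), (80, 18), (85, 4)]
0.007197777251094564 0.002387758130109829 base z 0.021542842464710908
side wall -0.055 142 -0.03787667640288285 [ 0.0014248  -0.03775225]
side wall 0.03 135 0.04120521006639582 [0.00594102 0.04100634]
```

```bash
python3 -m handwheel '[[0.1,-5,0,1,0],[0.1,-9,-3,1,-5],[0.1,-13,-7,1,-10],[0.1,-16,-12,1,-14.1],[0.1,-18.2,-16,-2,-14.1],[0,-18.2,-17.4,-8,-14.1],[0,-18.2,-17.4,-14,-14.1],[0,-18.2,-17.4,-18,-14.1]]' 5
python3 -m handwheel '[[0,0,0,-1,0],[0,0,0,-1,0],[0,0,0,-1,0]]'
```

```text
time_s: 26.6
tcp_pos: [0.4542, -0.0284, 0.0737]
eef_rot: [179.8, -0.1, -93.4]
contact_force: [0.4, 0.4, 1.0]
gripper_width: 0.0875
gripper_force: 0.0
time_s: 26.98
tcp_pos: [0.4572, -0.027, 0.068]
eef_rot: [-179.9, 0.0, -93.3]
contact_force: [-0.8, -0.2, -0.0]
gripper_width: 0.0876
gripper_force: 0.0
```

```bash
python3 -m handwheel '[[0,0,0,-2.5,0],[0,0,0,-5,0],[0,0,0,-6.3,0],[0,0,0,-6.4,0],[0,0,0,-6.4,0]]' 
python3 -m handwheel '[[0.6,0,0,0,0],[0.6,0,0,0,0],[0.6,0,0,0,0],[0.6,0,0,0,0],[0.6,0,0,0,0]]' 5
```

```text
time_s: 27.6
tcp_pos: [0.4567, -0.0272, 0.0034]
eef_rot: [-179.9, 0.0, -93.3]
contact_force: [0.5, 0.1, -0.1]
gripper_width: 0.0875
gripper_force: 0.0
time_s: 28.22
tcp_pos: [0.4559, -0.0275, 0.0027]
eef_rot: [180.0, -0.0, -93.3]
contact_force: [-1.9, 0.7, 4.0]
gripper_width: 0.0601
gripper_force: 5.0
```

```bash
python3 -m handwheel '[[0.6,-0.03,-0.5,2.6,0],[0.6,-0.1,-1.64,5,0],[0.6,-0.2,-3.35,7,0],[0.6,-0.33,-5.5,8.5,0],[0.6,-0.47,-8,9.4,0],[0.6,-0.62,-10.6,9.6,0],[0.6,-0.62,-10.6,9.6,0],[0.6,-0.62,-10.6,9.6,0]]'
python3 -m handwheel '[[0.6,0,0,4,0],[0.6,0,0,8,0],[0.6,0,0,12,0],[0.6,0,0,12,0],[0.6,0,0,12,0]]'
python3 - <<'E'
from h import *
s=get_state();T=s["tcp_pos"];print(T)
p,d=imaging.capture("side"); save("s4.png",p[100:420,100:500]); W=cloud("side",d)
B=(np.hypot(W[...,0]-T[0],W[...,1]-T[1])<.12)&(d>0)
for lo in np.arange(.1,.25,.012):
    m=B&(W[...,2]>lo)&(W[...,2]<lo+.012)
    if m.sum()>2: print(round(lo,3),m.sum(),np.round(W[m].mean(0),4),np.round(np.percentile(W[m],5,0),3),np.round(np.percentile(W[m],95,0),3))
E
```

```text
time_s: 29.22
tcp_pos: [0.4496, -0.1334, 0.0983]
eef_rot: [180.0, 0.0, -93.4]
contact_force: [0.6, 0.7, -1.7]
gripper_width: 0.06
gripper_force: 5.0
time_s: 29.85
tcp_pos: [0.4493, -0.1328, 0.2178]
eef_rot: [180.0, 0.0, -93.3]
contact_force: [-0.3, -0.5, -1.5]
gripper_width: 0.0601
gripper_force: 5.0
[ 0.4493083  -0.13283858  0.21777914]
0.112 15 [ 0.4426 -0.1559  0.1227] [ 0.422 -0.159  0.121] [ 0.463 -0.152  0.124]
0.124 64 [ 0.4512 -0.1522  0.1304] [ 0.421 -0.157  0.125] [ 0.478 -0.148  0.135]
0.136 80 [ 0.4497 -0.1484  0.142 ] [ 0.423 -0.154  0.137] [ 0.476 -0.143  0.147]
0.148 70 [ 0.4492 -0.1448  0.1541] [ 0.423 -0.15   0.149] [ 0.478 -0.139  0.16 ]
0.16 82 [ 0.4513 -0.1405  0.1664] [ 0.423 -0.146  0.16 ] [ 0.477 -0.136  0.171]
0.172 72 [ 0.4502 -0.1363  0.1781] [ 0.424 -0.141  0.173] [ 0.479 -0.132  0.183]
0.184 86 [ 0.4515 -0.1328  0.1901] [ 0.424 -0.137  0.184] [ 0.478 -0.129  0.195]
0.196 79 [ 0.4496 -0.1293  0.2024] [ 0.423 -0.134  0.197] [ 0.477 -0.124  0.207]
0.208 84 [ 0.4505 -0.1257  0.2144] [ 0.423 -0.132  0.209] [ 0.479 -0.121  0.22 ]
0.22 181 [ 0.4514 -0.1252  0.2269] [ 0.411 -0.133  0.221] [ 0.49  -0.119  0.231]
0.232 61 [ 0.4536 -0.1245  0.2376] [ 0.408 -0.133  0.233] [ 0.495 -0.115  0.243]
0.244 64 [ 0.4529 -0.1237  0.2503] [ 0.406 -0.132  0.245] [ 0.498 -0.117  0.255]
```

View pics/s4.png

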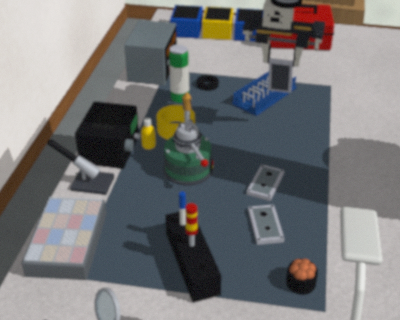

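The lid at crop (283,72) hangs about 17° short of vertical. I'll right it by rocking it over its lower edge on the bench.

```bash
python3 -m handwheel '[[0.6,0,0,-6,0],[0.6,0,0,-11,0],[0.6,0,0,-12.5,0],[0.6,0,0,-12.5,0],[0.6,-0.06,-1,-12.5,0],[0.6,-0.12,-2,-12.4,0],[0.6,-0.19,-3.1,-12.3,0],[0.6,-0.19,-3.1,-12.3,0]]'
python3 -m handwheel '[[0.6,0,0,1,0],[0.6,0,0,4,0],[0.6,0,0,8,0],[0.6,0,0,8,0],[0.6,0,0,8,0]]'
cat >> h.py <<'E'
def hang():
    s=get_state();T=s["tcp_pos"];print("T",np.round(T,4),"yaw",round(s["eef_rot"][2],1))
    p,d=imaging.capture("side"); W=cloud("side",d)
    m=(np.hypot(W[...,0]-T[0],W[...,1]-T[1])<.09)&(d>0)&(W[...,2]>T[2]-.11)&(W[...,2]<T[2]-.01)
    w=W[m]; f=np.polyfit(w[:,2],w[:,1],1); g=np.polyfit(w[:,2],w[:,0],1)
    print(m.sum(),"dy/dz deg",np.degrees(np.arctan(f[0])),"dx/dz deg",np.degrees(np.arctan(g[0])),"zmin",w[:,2].min(), "mean",w.mean(0))
E
python3 -c "from h import *;hang()"
```

```text
time_s: 30.9
tcp_pos: [0.4479, -0.1654, 0.0959]
eef_rot: [-180.0, 0.0, -93.4]
contact_force: [-0.4, -0.1, -1.2]
gripper_width: 0.0598
gripper_force: 5.0
time_s: 31.52
tcp_pos: [0.4476, -0.1642, 0.1756]
eef_rot: [-180.0, 0.0, -93.3]
contact_force: [-0.2, -0.5, -1.3]
gripper_width: 0.0601
gripper_force: 5.0
T [ 0.4476 -0.1642  0.1756] yaw -93.3
469 dy/dz deg 16.513872627510604 dx/dz deg 1.253030339985739 zmin 0.08574361359753103 mean [ 0.4484277  -0.16882423  0.12769923]
```

```bash
python3 -m handwheel '[[0.6,0,0,-5,0],[0.6,0,0,-8.3,0],[0.6,0,0,-8.8,0],[0.6,0,0,-8.8,0],[0.6,0,0,-8.8,0]]'
python3 -m handwheel '[[0.6,0,0,-0.3,0],[0.6,0,0,-0.3,0],[0.6,0,0,-0.3,0]]'
```

```text
time_s: 32.2
tcp_pos: [0.4486, -0.1645, 0.0885]
eef_rot: [-179.9, -0.0, -93.3]
contact_force: [0.8, 0.1, -1.7]
gripper_width: 0.0597
gripper_force: 5.0
time_s: 32.58
tcp_pos: [0.4487, -0.1645, 0.0852]
eef_rot: [-179.9, -0.0, -93.3]
contact_force: [0.1, 0.7, 4.3]
gripper_width: 0.06
gripper_force: 5.0
```

```bash
python3 -m handwheel '[[0.6,-0.04,-0.7,0.1,0],[0.6,-0.08,-1.4,0.2,0],[0.6,-0.12,-2.1,0.25,0],[0.6,-0.17,-2.8,0.3,0],[0.6,-0.19,-3.2,0.3,0],[0.6,-0.19,-3.2,0.3,0]]'
python3 -m handwheel '[[0.6,0,0,1,0],[0.6,0,0,4,0],[0.6,0,0,8,0],[0.6,0,0,8,0],[0.6,0,0,8,0]]'
python3 -c "from h import *;hang()"
```

```text
time_s: 33.33
tcp_pos: [0.4455, -0.1968, 0.0872]
eef_rot: [179.9, 0.0, -93.4]
contact_force: [-0.4, 0.5, -1.0]
gripper_width: 0.0598
gripper_force: 5.0
time_s: 33.95
tcp_pos: [0.4457, -0.1961, 0.1676]
eef_rot: [-180.0, 0.0, -93.3]
contact_force: [-0.1, -0.4, -1.8]
gripper_width: 0.0601
gripper_force: 5.0
T [ 0.4457 -0.1961  0.1676] yaw -93.3
518 dy/dz deg 4.682615941626071 dx/dz deg -0.5773789072216783 zmin 0.07800744136652554 mean [ 0.4477427  -0.18761112  0.12056364]
```

```bash
python3 -m handwheel '[[0.6,0.4,-4,0,-7],[0.6,0.8,-8,0,-14],[0.6,1.2,-12,0,-21],[0.6,1.5,-15,0,-28],[0.6,1.7,-17.2,0,-28],[0.6,1.7,-17.2,0,-28],[0.6,1.7,-17.2,0,-28]]' 8
cat >> h.py <<'E'
def hover():
    s=get_state();T=s["tcp_pos"];print("T",np.round(T,4),"yaw",round(s["eef_rot"][2],1))
    c=np.array([.498,-.3108]); a=np.radians(58.6); u=np.array([np.cos(a),np.sin(a)]); v=np.array([-u[1],u[0]])
    t=T[:2]-c; print("tcp rack",np.round([t@u,t@v],4))
    for n in("side","top"):
        p,d=imaging.capture(n); W=cloud(n,d); q=W[...,:2]-c; X=q@u; Y=q@v
        m=(abs(X-t@u)<.03)&(abs(Y-t@v)<.045)&(d>0)&(W[...,2]>max(.055,T[2]-.1))&(W[...,2]<T[2]-.012)
        if m.sum()<30: continue
        z=W[m][:,2]; f=np.polyfit(z,X[m],1)
        print(n,m.sum(),"tilt",round(np.degrees(np.arctan(f[0])),1),"Xface at low/high",np.round(np.polyval(f,[T[2]-.09,T[2]]),4),"Y mid",round((np.percentile(Y[m],3)+np.percentile(Y[m],97))/2,4),"zmin",z.min())
    return p
E
python3 -c "from h import *;hover()"
```

```text
time_s: 34.88
tcp_pos: [0.4626, -0.3679, 0.167]
eef_rot: [179.9, 0.0, -121.2]
contact_force: [1.0, -0.5, -1.8]
gripper_width: 0.0599
gripper_force: 8.0
T [ 0.4626 -0.3679  0.167 ] yaw -121.2
tcp rack [-0.0672  0.0004]
side 420 tilt 2.5 Xface at low/high [-0.0578 -0.0538] Y mid -0.0003 zmin 0.07828768020225838
```

```bash
python3 -m handwheel '[[0.6,-0.2,-0.3,0,0],[0.6,-0.2,-0.3,-2,0],[0.6,-0.2,-0.3,-3.5,0],[0.6,-0.2,-0.3,-4.2,0],[0.6,-0.2,-0.3,-4.2,0]]'
python3 -m handwheel '[[0.6,0,0,-0.7,0],[0.6,0,0,-1.4,0],[0.6,0,0,-2,0],[0.6,0,0,-2.3,0],[0.6,0,0,-2.3,0]]'
```

```text
time_s: 35.6
tcp_pos: [0.4608, -0.3713, 0.1251]
eef_rot: [179.9, -0.0, -121.3]
contact_force: [-0.2, 0.5, -1.5]
gripper_width: 0.0597
gripper_force: 8.0
time_s: 36.22
tcp_pos: [0.4607, -0.3714, 0.1021]
eef_rot: [180.0, -0.0, -121.3]
contact_force: [-0.4, -1.4, -1.6]
gripper_width: 0.0599
gripper_force: 8.0
```

```bash
python3 -m handwheel '[[0.6,0,0,-0.2,0],[0.6,0,0,-0.4,0],[0.6,0,0,-0.4,0]]'
python3 -m handwheel '[[0,0,0,0,0],[0,0,0,0,0],[0,0,0,0,0],[0,0,0,4,0],[0,0,0,9,0],[0,0,0,12,0],[0,0,0,12,0]]'
python3 - <<'E'
from h import *
c=np.array([.498,-.3108]); a=np.radians(58.6); u=np.array([np.cos(a),np.sin(a)]); v=np.array([-u[1],u[0]])
p,d=imaging.capture("side"); W=cloud("side",d); q=W[...,:2]-c; X=q@u; Y=q@v
m=(abs(X+.065)<.05)&(abs(Y)<.05)&(d>0)&(W[...,2]>.055)&(W[...,2]<.135); z=W[m][:,2]; f=np.polyfit(z,X[m],1)
print(m.sum(),"tilt",np.degrees(np.arctan(f[0])),np.polyval(f,[.06,.12]),np.percentile(Y[m],[3,97]),z.max())
save("s5.png",cv2.resize(p[130:280,250:470],None,fx=3,fy=3))
lids()
E
```

```text
time_s: 36.6
tcp_pos: [0.461, -0.3714, 0.0985]
eef_rot: [-180.0, 0.0, -121.3]
contact_force: [-0.9, -0.6, -2.0]
gripper_width: 0.0594
gripper_force: 8.0
time_s: 37.48
tcp_pos: [0.4624, -0.3721, 0.2217]
eef_rot: [-179.7, 0.0, -121.3]
contact_force: [0.9, 0.5, -0.5]
gripper_width: 0.0877
gripper_force: 0.0
417 tilt -0.3207476296262837 [-0.06200947 -0.06234536] [-0.0313132   0.02857596] 0.12560943065333757
T [ 0.4615 -0.3715  0.2197] yaw -121.3
lid p0.83 [0.4567 0.085 ] [108.9  59.8] long 77.3 u [0.22  0.975] grasp+ [0.4666 0.1289] move cm [ 0.51 50.04] turn 18.6
lid p0.80 [0.4429 0.2309] [ 60.2 111.2] long 107.0 u [-0.293  0.956] grasp+ [0.4297 0.2739] move cm [-3.18 64.54] turn 48.3
```

View pics/s5.png

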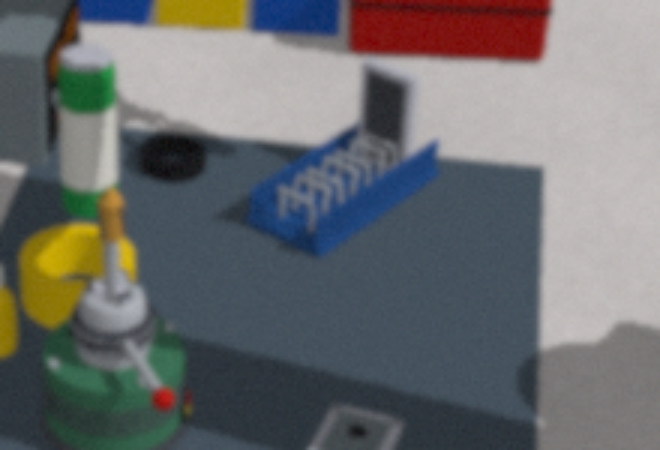

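The first lid stands upright in its slot at crop (388,105). The next one gets gripped by its -y end, away from the knob.

```bash
python3 -m handwheel '[[0,0,6,0,3],[0,-0.5,12,0,6],[0,-0.5,18,0,9],[0,-1,24,0,12],[0,-1,30,0,15],[0,-1.5,36,0,18.6],[0,-1.5,41.3,0,18.6],[0,-1.5,41.3,-5,18.6]]'
python3 -m handwheel '[[0,0,0,-4,0],[0,0,0,-9,0],[0,0,0,-9,0],[0,0,0,-9,0]]'
python3 -c "from h import *;lids()"
```

```text
time_s: 38.62
tcp_pos: [0.4482, 0.0457, 0.1701]
eef_rot: [-179.7, 0.2, -102.4]
contact_force: [-0.1, 0.8, -0.5]
gripper_width: 0.0876
gripper_force: 0.0
time_s: 39.12
tcp_pos: [0.4466, 0.0416, 0.0795]
eef_rot: [-180.0, -0.0, -102.7]
contact_force: [1.0, 0.4, -0.2]
gripper_width: 0.0876
gripper_force: 0.0
T [0.4466 0.0416 0.0795] yaw -102.7
lid p0.57 [0.4496 0.2331] [ 44.2 109.8] long 106.0 u [-0.276  0.961] grasp+ [0.4371 0.2763] move cm [-0.95 23.47] turn 28.8
```

Position matches the measured lid; going down, gripping and tilting it up.

```bash
python3 -m handwheel '[[0,0,0,-3,0],[0,0,0,-6,0],[0,0,0,-7.5,0],[0,0,0,-7.6,0],[0,0,0,-7.6,0]]' 
python3 -m handwheel '[[0.6,0,0,0,0],[0.6,0,0,0,0],[0.6,0,0,0,0],[0.6,0,0,0,0],[0.6,0,0,0,0]]' 4
python3 -m handwheel '[[0.6,0.1,0.46,2.4,0],[0.6,0.34,1.51,4.6,0],[0.6,0.69,3.06,6.4,0],[0.6,1.14,5.05,7.75,0],[0.6,1.64,7.3,8.5,0],[0.6,2.18,9.65,8.7,0],[0.6,2.4,10.6,8.6,0],[0.6,2.4,10.6,8.6,0]]'
python3 -m handwheel '[[0.6,0,0,1,0],[0.6,0,0,4,0],[0.6,0,0,8,0],[0.6,0,0,8,0],[0.6,0,0,8,0]]'
python3 -c "from h import *;hang()"
```

```text
time_s: 39.85
tcp_pos: [0.447, 0.042, 0.0038]
eef_rot: [-179.9, 0.1, -102.7]
contact_force: [-0.1, -0.7, 0.1]
gripper_width: 0.0877
gripper_force: 0.0
time_s: 40.48
tcp_pos: [0.446, 0.0415, 0.0027]
eef_rot: [180.0, -0.0, -102.7]
contact_force: [-2.2, 1.2, 7.0]
gripper_width: 0.0602
gripper_force: 4.0
time_s: 41.48
tcp_pos: [0.4706, 0.1492, 0.0886]
eef_rot: [-180.0, 0.0, -102.7]
contact_force: [-1.4, 0.2, 4.5]
gripper_width: 0.0597
gripper_force: 4.0
time_s: 42.1
tcp_pos: [0.4695, 0.1474, 0.1682]
eef_rot: [180.0, 0.0, -102.8]
contact_force: [0.2, -0.3, -2.4]
gripper_width: 0.0603
gripper_force: 4.0
T [0.4695 0.1474 0.1682] yaw -102.8
758 dy/dz deg -4.647794178207765 dx/dz deg -1.1787309262709094 zmin 0.08042047503631965 mean [0.47032116 0.15183575 0.12065151]
```

```bash
python3 -m handwheel '[[0.6,0.2,-3,1,-2],[0.6,0.4,-8,2,-5],[0.6,0.6,-14,2,-8],[0.6,0.8,-20,2,-11],[0.6,1,-26,2,-14],[0.6,1.2,-32,2,-18.7],[0.6,1.4,-37,2,-18.7],[0.6,1.5,-41,2,-18.7]]' 8
python3 -m handwheel '[[0.6,0.2,-4,-1,0],[0.6,0.2,-6.7,-2,0],[0.6,0.2,-6.7,-2,0],[0.6,0.2,-6.7,-2,0],[0.6,0.2,-6.7,-2,0]]'
python3 -c "from h import *;hover()"
```

```text
time_s: 43.15
tcp_pos: [0.484, -0.2643, 0.187]
eef_rot: [179.9, -0.0, -121.5]
contact_force: [0.9, -0.2, -1.2]
gripper_width: 0.0596
gripper_force: 8.0
time_s: 43.78
tcp_pos: [0.4871, -0.3287, 0.1686]
eef_rot: [180.0, 0.0, -121.4]
contact_force: [0.9, -0.5, -1.2]
gripper_width: 0.06
gripper_force: 8.0
T [ 0.4871 -0.3287  0.1686] yaw -121.4
tcp rack [-0.0209 -0.    ]
side 469 tilt -5.4 Xface at low/high [-0.0122 -0.0207] Y mid -0.0011 zmin 0.07921659735060765
```

```bash
python3 -m handwheel '[[0.6,-0.2,-0.3,0,0],[0.6,-0.2,-0.3,-2,0],[0.6,-0.2,-0.3,-3.5,0],[0.6,-0.2,-0.3,-4.4,0],[0.6,-0.2,-0.3,-4.4,0]]'
python3 -m handwheel '[[0.6,0,0,-0.7,0],[0.6,0,0,-1.4,0],[0.6,0.1,0.1,-2,0],[0.6,0.1,0.2,-2.4,0],[0.6,0.1,0.2,-2.6,0],[0.6,0.1,0.2,-2.6,0]]'
```

```text
time_s: 44.5
tcp_pos: [0.4846, -0.3324, 0.1239]
eef_rot: [179.9, -0.0, -121.4]
contact_force: [-0.6, -0.2, -0.8]
gripper_width: 0.0598
gripper_force: 8.0
time_s: 45.25
tcp_pos: [0.4859, -0.3304, 0.0988]
eef_rot: [180.0, -0.0, -121.4]
contact_force: [-0.5, 0.0, 1.3]
gripper_width: 0.0597
gripper_force: 8.0
```

```bash
python3 -m handwheel '[[0,0,0,0,0],[0,0,0,0,0],[0,0,0,0,0],[0,0,0,4,0],[0,0,0,9,0],[0,0,0,12,0],[0,0,0,12,0]]'
cat >> h.py <<'E'
def rack():
    c=np.array([.498,-.3108]); a=np.radians(58.6); u=np.array([np.cos(a),np.sin(a)]); v=np.array([-u[1],u[0]])
    p,d=imaging.capture("side"); W=cloud("side",d); q=W[...,:2]-c; X=q@u; Y=q@v
    for s in(-.0675,-.0225,.0225):
        m=(abs(X-s-.006)<.018)&(abs(Y)<.05)&(d>0)&(W[...,2]>.055)&(W[...,2]<.135); z=W[m][:,2]
        if m.sum()<30: continue
        f=np.polyfit(z,X[m],1); print(s,m.sum(),"tilt",np.degrees(np.arctan(f[0])),np.polyval(f,[.06,.12])-s-.006,np.percentile(Y[m],[3,97]),z.max())
    return p
E
python3 -c "
from h import *
rack();lids()"
```

```text
time_s: 46.12
tcp_pos: [0.4875, -0.3311, 0.2216]
eef_rot: [-179.7, 0.1, -121.4]
contact_force: [-0.1, -0.8, -0.1]
gripper_width: 0.0877
gripper_force: 0.0
-0.0675 245 tilt -0.2733968773950994 [-0.00189578 -0.00218208] [-0.02840026  0.02963326] 0.12658054238015068
-0.0225 433 tilt -4.577607544373423 [-0.00363992 -0.00844381] [-0.02871402  0.02970903] 0.12599179463745636
T [ 0.4865 -0.3306  0.2197] yaw -121.4
lid p0.73 [0.4429 0.2308] [ 60.2 111.1] long 107.0 u [-0.292  0.956] grasp+ [0.4298 0.2739] move cm [-5.67 60.44] turn 48.4
```

```bash
python3 -m handwheel '[[0,0,6,0,6],[0,-0.5,12,0,12],[0,-1,18,0,18],[0,-1.5,24,0,24],[0,-1.5,30,0,30],[0,-2,36,0,36],[0,-2.5,42,0,42],[0,-3.1,47,0,48.4]]'
python3 -m handwheel '[[0,0,4.5,0,0],[0,0,4.8,-5,0],[0,0,4.8,-10,0],[0,0,4.8,-14,0],[0,0,4.8,-14,0],[0,0,4.8,-14,0]]'
python3 -c "from h import *;s=get_state();print(s['tcp_pos'],s['eef_rot'])
p,d=imaging.capture('side');W=cloud('side',d)
for o in finder.cut_out('side','lid_a'):
    m=o['region']&(d>0); print(o['p'],np.median(W[m],0),m.sum())"
```

```text
time_s: 47.28
tcp_pos: [0.454, 0.1414, 0.2175]
eef_rot: [179.9, -0.0, -72.8]
contact_force: [1.0, 0.4, 0.6]
gripper_width: 0.0878
gripper_force: 0.0
time_s: 48.02
tcp_pos: [0.4556, 0.1878, 0.0794]
eef_rot: [-180.0, -0.0, -73.0]
contact_force: [1.0, 0.7, 0.5]
gripper_width: 0.0876
gripper_force: 0.0
[0.45556527 0.1878058  0.07935145] [-1.79979132e+02 -1.73570692e-02 -7.30072190e+01]
0.59 [0.44100855 0.23837796 0.01320493] 970
0.43 [0.64603835 0.09730866 0.07443841] 2453
```

```bash
python3 -m handwheel '[[0,0,0,-3,0],[0,0,0,-6,0],[0,0,0,-7.5,0],[0,0,0,-7.6,0],[0,0,0,-7.6,0]]' 
python3 -m handwheel '[[0.6,0,0,0,0],[0.6,0,0,0,0],[0.6,0,0,0,0],[0.6,0,0,0,0],[0.6,0,0,0,0]]' 4
python3 -m handwheel '[[0.6,-0.14,0.45,2.4,0],[0.6,-0.45,1.48,4.6,0],[0.6,-0.92,3,6.4,0],[0.6,-1.51,4.94,7.75,0],[0.6,-2.18,7.14,8.5,0],[0.6,-2.89,9.46,8.7,0],[0.6,-3.25,10.65,8.5,0],[0.6,-3.25,10.65,8.5,0]]'
python3 -m handwheel '[[0.6,0,0,1,0],[0.6,0,0,4,0],[0.6,0,0,8,0],[0.6,0,0,8,0],[0.6,0,0,8,0]]'
python3 -c "from h import *;hang()"
```

```text
time_s: 48.75
tcp_pos: [0.4558, 0.1882, 0.0038]
eef_rot: [-179.9, 0.1, -73.0]
contact_force: [0.1, -0.2, 0.0]
gripper_width: 0.0875
gripper_force: 0.0
time_s: 49.38
tcp_pos: [0.455, 0.1876, 0.0028]
eef_rot: [-180.0, -0.0, -73.0]
contact_force: [-1.7, -0.2, 4.9]
gripper_width: 0.0598
gripper_force: 4.0
time_s: 50.38
tcp_pos: [0.4223, 0.2958, 0.0879]
eef_rot: [-180.0, 0.0, -72.9]
contact_force: [-0.9, 0.2, 4.3]
gripper_width: 0.0601
gripper_force: 4.0
time_s: 51.0
tcp_pos: [0.4221, 0.2936, 0.1673]
eef_rot: [180.0, 0.0, -73.1]
contact_force: [-1.2, 0.2, -2.5]
gripper_width: 0.0599
gripper_force: 4.0
T [0.4221 0.2936 0.1673] yaw -73.1
855 dy/dz deg -4.602708154644178 dx/dz deg 0.9897464601315109 zmin 0.07593530269464714 mean [0.42349884 0.29723364 0.11983184]
```

```bash
python3 -m handwheel '[[0.6,0.6,-3,1,-4],[0.6,1.5,-8,2,-10],[0.6,2.5,-14,2,-18],[0.6,3.6,-20,2,-26],[0.6,4.8,-26,2,-34],[0.6,6,-32,2,-42],[0.6,7.3,-38,2,-48.4],[0.6,8.2,-42,2,-48.4]]' 8
python3 -m handwheel '[[0.6,1,-4,0,0],[0.6,2,-9,0,0],[0.6,2.7,-13,-1,0],[0.6,2.7,-13,-2,0],[0.6,2.7,-13,-2,0],[0.6,2.7,-13,-2,0]]'
python3 -c "from h import *;hover()"
```

```text
time_s: 52.05
tcp_pos: [0.5038, -0.1285, 0.1862]
eef_rot: [179.9, -0.1, -121.6]
contact_force: [0.2, -0.1, -1.7]
gripper_width: 0.0602
gripper_force: 8.0
time_s: 52.8
tcp_pos: [0.5314, -0.2552, 0.1674]
eef_rot: [180.0, -0.0, -121.4]
contact_force: [0.2, 0.2, -0.9]
gripper_width: 0.0601
gripper_force: 8.0
T [ 0.5314 -0.2552  0.1674] yaw -121.4
tcp rack [0.0649 0.0004]
side 472 tilt -3.6 Xface at low/high [0.0705 0.0649] Y mid -0.0002 zmin 0.07919383193673973
```

```bash
python3 -m handwheel '[[0.6,0.1,0.2,0,0],[0.6,0.1,0.2,-2,0],[0.6,0.1,0.2,-3.5,0],[0.6,0.1,0.2,-4.4,0],[0.6,0.1,0.2,-4.4,0]]'
python3 -m handwheel '[[0.6,0,0,-0.7,0],[0.6,0,0,-1.4,0],[0.6,0.1,0.1,-2,0],[0.6,0.1,0.2,-2.3,0],[0.6,0.1,0.2,-2.5,0],[0.6,0.1,0.2,-2.5,0]]'
```

```text
time_s: 53.52
tcp_pos: [0.5322, -0.2538, 0.1229]
eef_rot: [179.9, -0.0, -121.4]
contact_force: [0.9, -0.4, -1.0]
gripper_width: 0.0595
gripper_force: 8.0
time_s: 54.28
tcp_pos: [0.5334, -0.252, 0.0984]
eef_rot: [180.0, -0.0, -121.4]
contact_force: [-0.9, 0.7, -2.6]
gripper_width: 0.0595
gripper_force: 8.0
```

```bash
python3 -m handwheel '[[0.6,0,0,-0.2,0],[0.6,0,0,-0.3,0],[0.6,0,0,-0.3,0]]'
python3 -m handwheel '[[0,0,0,0,0],[0,0,0,0,0],[0,0,0,0,0],[0,0,0,4,0],[0,0,0,9,0],[0,0,0,14,0],[0,0,0,14,0]]'
python3 -m handwheel '[[0,-3,-3,5,0],[0,-6,-6,5,0],[0,-9,-12,5,0],[0,-9,-12,5,0],[0,-9,-12,5,0]]'
python3 - <<'E'
from h import *
p=rack(); 
p,d=imaging.capture("side"); W=cloud("side",d)
c=np.array([.498,-.3108]); a=np.radians(58.6); u=np.array([np.cos(a),np.sin(a)]); v=np.array([-u[1],u[0]])
q=W[...,:2]-c; X=q@u; Y=q@v
m=(abs(X-.0735)<.018)&(abs(Y)<.05)&(d>0)&(W[...,2]>.055)&(W[...,2]<.135); z=W[m][:,2]; f=np.polyfit(z,X[m],1)
print("D",m.sum(),np.degrees(np.arctan(f[0])),np.polyval(f,[.06,.12])-.0735,np.percentile(Y[m],[3,97]),z.max())
B=(np.hypot(W[...,0]-.6545,W[...,1]-.0635)<.035)&(d>0)
for lo in (.15,.17,.2,.22):
    m=B&(W[...,2]>lo)&(W[...,2]<lo+.01); print(lo,np.round(W[m].mean(0),4))
save("s6.png",cv2.resize(p[130:400,190:470],None,fx=2.2,fy=2.2))
lids()
E
```

```text
time_s: 54.65
tcp_pos: [0.5341, -0.2521, 0.0973]
eef_rot: [-179.9, 0.0, -121.4]
contact_force: [-2.8, 2.2, 10.3]
gripper_width: 0.06
gripper_force: 8.0
time_s: 55.52
tcp_pos: [0.5358, -0.2527, 0.2402]
eef_rot: [-179.6, 0.1, -121.4]
contact_force: [-0.5, 0.0, -1.3]
gripper_width: 0.0877
gripper_force: 0.0
time_s: 56.15
tcp_pos: [0.4431, -0.3722, 0.2847]
eef_rot: [179.9, 0.0, -121.5]
contact_force: [0.5, 0.8, 0.3]
gripper_width: 0.0877
gripper_force: 0.0
-0.0675 248 tilt -0.9722912433816182 [-0.00218434 -0.00320262] [-0.0276367   0.02995171] 0.12707986002432928
-0.0225 424 tilt -5.1747539425648235 [-0.00333973 -0.0087735 ] [-0.0294382  0.0293468] 0.12690135166435393
D 442 -1.7596945911164996 [ 3.97327492e-05 -1.80359473e-03] [-0.03019993  0.02885465] 0.12574601839969343
0.15 [0.6551 0.0671 0.1543]
0.17 [0.6543 0.0687 0.1756]
0.2 [0.6535 0.0712 0.2051]
0.22 [0.6541 0.0677 0.2239]
T [ 0.4439 -0.3713  0.2851] yaw -121.4
```

View pics/s6.png

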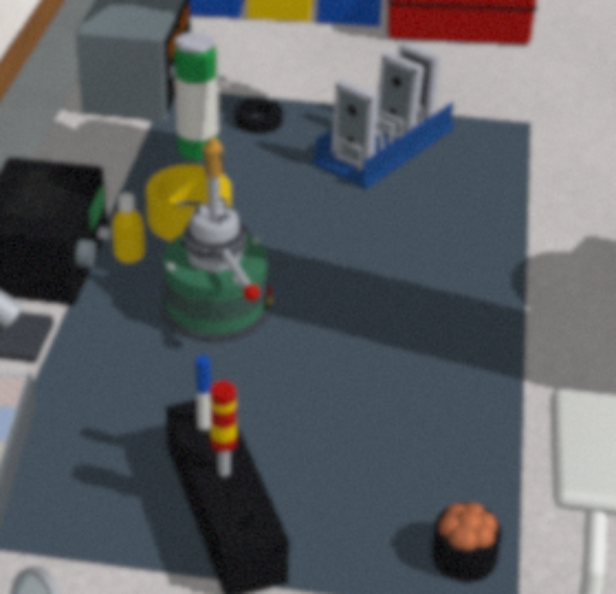

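All three lids stand in the rack at (353,120), (400,92) and (425,80). The countersink is upright in the chuck at (213,175) and nothing else has moved, so I'm handing it in.

```bash
python3 -c "from plant import r; print(r.close_job())"
```

```text
the job is handed in; nothing more can be done
None
```

I handed the job in at about 57 s of the 210 s limit, with no verdict returned: the countersink stands upright in the tightened chuck (bar sprung back to about 1.85 rad, jaw forces not measured directly), all three lids stand in rack slots of their own (the most tilted about 5°), and nothing else on the bench appears to have moved in the last picture.

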